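# Stack the empty tote on the packed one, turned so that it does not nest

### The job

Take the empty footed tote off the sloping stand and set it level on top of the packed tote on the table, turned end for end relative to it so that it stacks rather than nests onto the goods. The saddle frame inside the packed tote's rim slides a little and can sit anywhere along its travel: feel for it until all four feet have dropped into the saddles. Set it down gently, still held as it seats and not dropped or pressed hard, then let go; leave the packed goods, the packed tote's place and everything else undisturbed.

Things in the scene. Friction and masses are not known exactly. Their poses are not given: they have to be found in the camera images.
- tote: empty blue plastic stack-and-nest tote, 150 mm long (x), 68 wide (y), 62 high (z), walls 3 mm, about 0.22 kg. Origin: centre of its underside. It lies in either lane of the stand, tilted 30 degrees with it, its low dipped front (+x) downhill, towards the middle of the table, against the lip. Below z = 31 mm the body tapers in to 114 x 42 mm at the underside; above it the walls are vertical.
- tote_front (a point): middle of the empty tote's dipped front end wall, at its x = +75, y = 0, z = 35 mm. This +x end wall is only 40 mm high; the -x end is the full 62 mm
- tote_grip (a point): centre of the empty tote, 45 mm above its underside, midway between the vertical side bands (z 31 to 62 mm, 68 mm apart over their outer faces): the place to pinch it across its width
- tote_foot (a point): underside of one of the empty tote's four feet, at its x = +48, y = +24, z = 0. The feet are 16 mm long, flush with the underside, reach out to y = +-29.5 mm and stand on both sides at x = +48 and x = -20 mm
- packed_tote: packed tote, identical in shape to the empty one (same axes, origin, dipped front at +x, feet), about 0.45 kg, loose and level on the table its heading varying over more than half a turn, a carton and a jar inside. Stacked, the other's x axis points opposite to this one's and its underside is 54 mm above this one's; the same way round its feet pass beside the saddles and it sinks onto the goods (nested).
- packed_front (a point): middle of the packed tote's dipped front wall, at its x = +75, y = 0, z = 35 mm
- packed_saddle (a point): point on the packed tote at its x = -48, y = -28, z = 54 mm: where the floor of one saddle lies when the frame is in mid-travel. Saddles lie along both side walls at x = -48 and x = +20 mm from mid-travel, z = 54 mm, each a 19 mm long pocket between two cheeks 3 mm thick and 4 mm high (a foot that misses lands on a cheek, 4 mm too high); 1.5 mm of play each way
- packed_frame_mid (a point): centre of the packed tote at z = 54 mm. A grey frame inside the rim carries all four saddles and slides stiffly (about 6 N) along the tote's x; it has been left anywhere within 6 mm of mid-travel, is not reported, and must be found by touch or by eye. The tote on top may end anywhere in that travel, as long as its feet are down in the saddles
- packed_rim (a point): centre of the packed tote's mouth at rim height, 62 mm above its underside; the mouth is 62 mm wide between the side walls
- packed_carton: small carton 46 x 30 x 36 mm high inside the packed tote; origin: centre of its underside
- packed_jar: black jar 27 mm in diameter, 34 mm high, inside the packed tote; origin: centre of its underside
- stand: fixed steel picking stand, 210 mm deep, 310 mm wide. Origin: on the table under its middle; x points uphill, roughly to the right (-y) of the robot. Its plate slopes 30 degrees, low side towards the middle of the table, and passes 95 mm above the origin; two lanes centred at y = +76 and -76 mm are divided by 12 mm high strips, with a 45 mm lip at the low end. Top of the plate's uphill edge is about 150 mm high.
- plain_bin: blue plain straight-walled bin without feet, 140 x 76 x 46 mm high, lying in the other lane of the stand; origin: centre of its underside; not to be moved
- carton_a: flat carton 95 x 45 x 25 mm on the table, origin centre of its underside; bystander
- carton_b: flat carton 95 x 45 x 25 mm on the table, origin centre of its underside; bystander
- jar_a: black jar 27 mm in diameter, 62 mm high, origin centre of its underside; bystander
- jar_b: black jar 27 mm in diameter, 62 mm high, origin centre of its underside; bystander standing between stand and packed tote
- tape_roll: cardboard tape core 96 mm in diameter, 25 mm high, origin centre of its underside; bystander
- balm_tube: pale green bottle 38 mm in diameter, 120 mm high, origin centre of its underside; bystander
Mind the look-alikes: they are no part of the job. What is shaped like the tote but red is not meant.

How it is judged:
By the outcome, as a careful person would: the job done as asked, in the order asked, and still so for the second after the job is handed in, with the robot touching nothing.
It also fails if it takes over 51 s, if anything falls off the work surface, if the arm or the gripper's body presses on something with over 40 N, if the wrist force passes 120 N, or if a joint passes its speed limit or range.

### The arm

A 7-joint arm with a two-finger parallel gripper is mounted at the origin on the work surface. World frame = base frame: x ahead of the robot, y to its left, z up, the work surface at z = 0. Lengths are in m, angles in rad, forces in N, time in s.
With the tool pointing down it reaches from about 0.4 to 0.85 m from the base axis. Payload 4.5 kg.
Tool frame: the origin (TCP) lies at the very end of the fingers, on their centre line; the grasp point (between the pads) lies 19 mm behind it; z points along the fingers, y is the line along which they close (so a half turn about z gives the same grasp; the last joint's range is limited). The gripper opens to 88 mm and grips with 3 to 60 N. Pads are 18 mm wide; open, the fingers measure 123 mm over their backs; the gripper's body (75 mm by 187 mm) begins 45 mm behind the grasp point.
Start: joints at [1.28, 0.689, -0.195, 1.565, 0.157, 0.902, -0.215], TCP at [0.199, -0.592, 0.239] pointing down, gripper open.
Joint ranges: [-3.01, 3.01], [-0.46, 2.08], [-1.47, 1.51], [0.13, 2.56], [-1, 4.14], [0.04, 2.09], [-2.66, 2.66]. Speed limits (rad/s): [2.57, 2.57, 3.14, 3.14, 3.14, 3.14, 3.14].

### API

Orientations are given as a unit quaternion [x, y, z, w].
In Python, from plant import r, eyes, nets gives the robot as it stands.
- The arm moves only by the shell command python3 -m pendant 'ROWS' [FORCE]. ROWS is JSON, a list of rows, each an object of numbers: "claw": the opening, from 0 (shut) to 1 (fully open); "dx", "dy", "dz": the shift along the world's x, y, z in mm; "twist": the turn about the world's z in rad. In form: [{"claw": .., "dx": .., "dy": .., "dz": .., "twist": ..}, ...]. A call has 1 to 8 rows; each row is the pose to reach, as a shift and turn from the pose commanded when the call began; what a row does not reach only later rows make up. A row lasts 1/10 s, in which the tool goes at most 50 mm and 8.59 degrees, less where a joint would pass 70% of its speed; a pose out of reach is approached as far as the arm can. A call with a gripper value outside its range is refused whole. The fingers move at their own pace and stop on an object; FORCE is the grip in N (left out, the last holds). Time passes only in rows, so rows that repeat a pose let the fingers close. It gives the time, the measured TCP pose, the force, the opening and the grip force at its end, in the units of the state.
- r.get_state(): the state, without advancing time (a new reading comes with each control period).
- eyes.snapshot(name): name is "side" or "top"; returns (picture, depth): 480x640x3 uint8, blue, green, red; 480x640 float32, m along the optical axis (not along the pixel's ray), 0 where there is no reading.
- eyes.camera_info(name): a dict with "K" (3x3 intrinsics, pixels), "D" ([k1, k2, p1, p2, k3] as OpenCV has them; the pictures are not rectified), "world_to_cam" (4x4, takes a point from world to camera coordinates). Camera axes: x right, y down, z forward; pixel columns grow to the right and rows downward; lengths in m; the calibration is good to about 2 mm. A picture is of the moment at which its call begins. camera_info takes no time and is no camera call.
- r.finish_job(): hands the job in; it is judged then, once.
Trained networks look in the newest picture that a camera, given by its name, has taken for a name from the list of things; names that differ only in an ending like _2 or _b are one class to them, and where a whole thing is asked for, a point or a joint stands for the part that bears it (a point fixed in the world has none). Each returns a list of dicts, best first, with "confidence" (0 to 1); they miss things now and then, are a little off and sometimes report something else, mostly with a low value. They report only what shows in the picture. A call takes as long as a camera call. They do not tell look-alikes from the thing itself.
- nets.spot_in(camera, query): "box" ([left, top, width, height] as shares, 0 to 1, of the picture: columns of its width, rows of its height, round what is visible of it).
- nets.place_of(camera, query): "position" ([column, row] as shares, 0 to 1, of the picture: columns of its width, rows of its height: a listed point, or the origin of a listed thing).
The state is a dict: "clock": time; "q": joint angles; "qd": joint speeds; "joint_torque": joint torques, N m; "tool_pos": TCP position; "eef_rot": TCP orientation; "contact_force": force on the tool from outside, world axes, zero at the start; "moment": the same for the moment, N m; "opening": opening from 0.0 (shut) to 1.0 (fully open); "finger_force": force on a finger pad.
Only numpy, scipy, OpenCV 4.12 (cv2) and the standard library are available. Lean on these libraries where they do the work, as an engineer would, in place of code of your own. Each camera call takes 0.05 s, during which the arm holds its last target. There are 200 camera calls.

## Working session

There is one attempt and no reset: what is moved stays moved. The work goes in short steps, Python scripts to look and compute and a shell command to move; the robot and the scene stay as the last step left them, time stands still between calls to the robot, and variables do not carry over. Pictures are saved under pics/ and viewed, at most 10 in all, crops included, and the job is handed in when it is done.

```bash
ls; mkdir -p pics
cat > h.py <<'E'
import numpy as np, cv2
from plant import r, eyes, nets
def cam(n):
    c=eyes.camera_info(n); return np.array(c["K"],float),np.array(c["D"],float),np.array(c["world_to_cam"],float)
def rays(n,uv):
    K,D,T=cam(n); p=cv2.undistortPoints(np.array(uv,float).reshape(-1,1,2),K,D).reshape(-1,2)
    return np.c_[p,np.ones(len(p))],T
def cloud(n,uv,d):
    R,T=rays(n,uv); P=R*np.array(d)[:,None]; return (P-T[:3,3])@T[:3,:3]
def at_z(n,uv,z):
    R,T=rays(n,uv); o=-T[:3,:3].T@T[:3,3]; d=R@T[:3,:3]; return o+d*((z-o[2])/d[:,2])[:,None]
def full(n,d):
    v,u=np.mgrid[0:480,0:640]; return cloud(n,np.c_[u.ravel(),v.ravel()],d.ravel()).reshape(480,640,3)
def proj(n,P):
    K,D,T=cam(n); return cv2.projectPoints(np.array(P,float).reshape(-1,3),cv2.Rodrigues(T[:3,:3])[0],T[:3,3],K,D)[0].reshape(-1,2)
E
python3 - <<'E'
from h import *
for n in("top","side"):
    im,d=eyes.snapshot(n); cv2.imwrite(f"pics/{n}0.png",im); np.save(n+"0.npy",d)
    K,D,T=cam(n); print(n,-T[:3,:3].T@T[:3,3],T[2,:3],K[0,0])
    for q in("tote_front","tote_grip","packed_front","packed_rim","packed_saddle","stand","tote","packed_tote"):
        print(q,[(round(x["confidence"],2),np.round(np.array(x["position"])*[640,480]).tolist()) for x in nets.place_of(n,q)[:3]])
s=r.get_state();print({k:np.round(v,3) for k,v in s.items()})
E
```

```text
pics
top [ 0.36222498 -0.08310872  2.00868145] [ 0.07410804 -0.00274797 -0.99724643] 605.7594850097425
tote_front [(0.92, [513.0, 251.0]), (0.75, [377.0, 337.0]), (0.6, [429.0, 301.0])]
tote_grip [(0.95, [493.0, 260.0]), (0.91, [368.0, 311.0]), (0.76, [452.0, 314.0])]
packed_front [(0.73, [241.0, 200.0])]
packed_rim [(0.95, [218.0, 206.0]), (0.16, [241.0, 194.0])]
packed_saddle [(0.6, [207.0, 219.0])]
stand [(0.65, [374.0, 223.0])]
tote [(0.88, [445.0, 312.0]), (0.75, [488.0, 260.0]), (0.74, [373.0, 197.0])]
packed_tote [(0.63, [223.0, 207.0])]
side [0.16225295 0.78814945 0.87704159] [ 0.28053274 -0.7245325  -0.62956655] 498.65146969367726
tote_front [(0.92, [396.0, 150.0]), (0.83, [454.0, 244.0]), (0.6, [297.0, 218.0])]
tote_grip [(0.93, [445.0, 192.0]), (0.91, [429.0, 242.0]), (0.85, [396.0, 164.0])]
packed_front [(0.89, [228.0, 321.0]), (0.29, [359.0, 202.0])]
packed_rim [(0.65, [226.0, 342.0])]
packed_saddle [(0.59, [236.0, 356.0]), (0.45, [231.0, 346.0])]
stand [(0.75, [328.0, 227.0])]
tote [(0.97, [395.0, 174.0]), (0.9, [303.0, 200.0]), (0.66, [227.0, 357.0])]
packed_tote [(0.93, [226.0, 357.0])]
{'clock': np.float64(0.9), 'q': array([ 1.28 ,  0.689, -0.195,  1.565,  0.157,  0.902, -0.215]), 'qd': array([-0.002,  0.001, -0.001,  0.001, -0.   , -0.001, -0.001]), 'joint_torque': array([-0.0000e+00, -5.2749e+01, -1.2670e+00, -1.5375e+01, -5.2000e-02,
       -1.0000e-03,  0.0000e+00]), 'tool_pos': array([ 0.199, -0.592,  0.239]), 'eef_rot': array([ 0.987,  0.162, -0.   ,  0.   ]), 'contact_force': array([-0.49 ,  0.671, -0.81 ]), 'moment': array([-0.038,  0.014,  0.004]), 'finger_force': np.float64(0.0), 'opening': np.float64(0.999)}
```

View pics/top0.png

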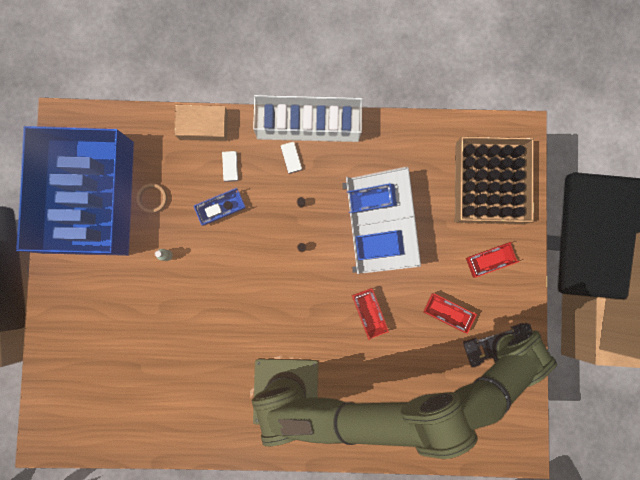

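View pics/side0.png

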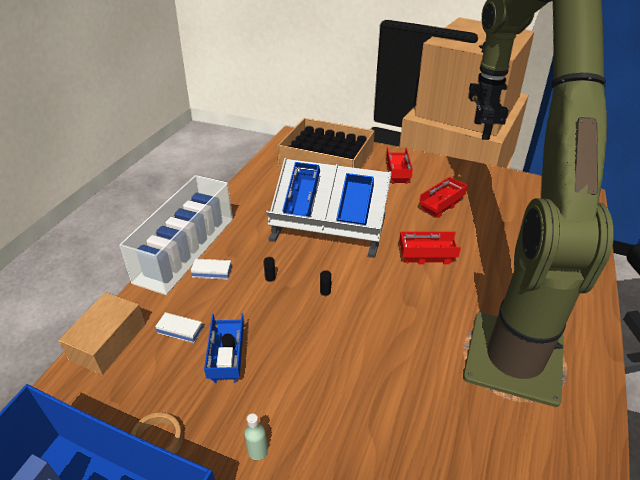

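The top view shows the blue footed tote in the stand's upper lane at about (375,197), the plain bin at (380,245) and the packed tote at (222,207). The side view shows the same at (302,190), (355,198) and (225,347). The red look-alikes lie outside the stand, and two jars stand between it and the packed tote.

```bash
cat > fit.py <<'E'
from h import *
from scipy.optimize import minimize
from scipy.spatial.transform import Rotation as Ro
def box(x0,x1,y0,y1,z0,z1): return np.array([[x,y,z] for x in(x0,x1) for y in(y0,y1) for z in(z0,z1)])/1000
def parts():
    P=[box(-75,75,s*34-1.5-s*1.5,s*34+1.5-s*1.5,31,62) for s in(1,-1)]
    P+=[box(-75,-72,-34,34,31,62),box(72,75,-34,34,31,40)]
    P+=[np.r_[box(-75,75,-34,34,31,32),box(-57,57,-21,21,0,1)]]
    P+=[box(x-8,x+8,-29.5,29.5,0,31) for x in(48,-20)]
    return P
def bluemask(im,roi):
    h=cv2.cvtColor(im,cv2.COLOR_BGR2HSV); m=((h[...,0]>98)&(h[...,0]<128)&(h[...,1]>110)&(h[...,2]>35)).astype(np.uint8)
    o=np.zeros_like(m); x,y,w,hh=roi; o[y:y+hh,x:x+w]=m[y:y+hh,x:x+w]
    c,_=cv2.findContours(cv2.morphologyEx(o,cv2.MORPH_CLOSE,np.ones((3,3))),cv2.RETR_EXTERNAL,cv2.CHAIN_APPROX_NONE)
    c=max(c,key=cv2.contourArea); f=np.zeros_like(m); cv2.drawContours(f,[c],-1,1,-1); return f
S=6
def render(n,R,t,roi):
    x,y,w,h=roi; I=np.zeros((h*S,w*S),np.uint8)
    for p in parts():
        uv=(proj(n,p@R.T+t)-[x,y]+.5)*S
        cv2.fillConvexPoly(I,cv2.convexHull(np.round(uv*16).astype(np.int32)),255,shift=4)
    return cv2.resize(I,(w,h),interpolation=cv2.INTER_AREA)/255.
def fitpose(masks,rois,p0,build,scale):
    p0=np.array(p0,float);scale=np.array(scale)
    def c(u):
        R,t=build(p0+u*scale); e=0
        for n,m in masks.items():
            x,y,w,h=rois[n]; e+=np.abs(render(n,R,t,rois[n])-m[y:y+h,x:x+w]).sum()/m.sum()
        return e
    k=len(p0); b=minimize(c,np.zeros(k),method="Nelder-Mead",options=dict(initial_simplex=np.r_[np.zeros((1,k)),np.eye(k)],maxiter=250))
    b=minimize(c,b.x,method="Nelder-Mead",options=dict(initial_simplex=b.x+np.r_[np.zeros((1,k)),-.4*np.eye(k)],maxiter=250))
    return p0+b.x*scale,b.fun
flat=lambda p:(Ro.from_euler("z",p[2]).as_matrix(),np.array([p[0],p[1],0]))
E
python3 - <<'E'
from fit import *
T=cv2.imread("pics/top0.png");Sd=cv2.imread("pics/side0.png");dt=np.load("top0.npy");ds=np.load("side0.npy")
W=full("top",dt)
rois={"top":(185,180,75,55),"side":(190,300,70,95)}
ms={"top":bluemask(T,rois["top"]),"side":bluemask(Sd,rois["side"])}
a=at_z("top",[[218,206],[241,200]],.062); print("packed rough",a)
v=a[1]-a[0]
for use in(["top"],["side"],["top","side"]):
    print(use,fitpose({n:ms[n] for n in use},rois,[a[0][0],a[0][1],np.arctan2(v[1],v[0])],flat,[.01,.01,.1]))
# stand plate
roi=(345,165,80,110);x,y,w,h=roi
P=W[y:y+h,x:x+w].reshape(-1,3);C=T[y:y+h,x:x+w].reshape(-1,3).astype(int)
wh=(C.min(1)>150)&(P[:,2]>.03)
Q=P[wh]
best=None;rg=np.random.default_rng(0)
for i in range(400):
    s=Q[rg.choice(len(Q),3)];nn=np.cross(s[1]-s[0],s[2]-s[0]);nn/=np.linalg.norm(nn)+1e-12
    k=np.abs((Q-s[0])@nn)<.002
    if best is None or k.sum()>best.sum():best=k
q=Q[best];c=q.mean(0);nn=np.linalg.svd(q-c)[2][2];nn*=np.sign(nn[2])
print("plate",c,nn,np.degrees(np.arccos(nn[2])),"uphill yaw",np.arctan2(-nn[1],-nn[0]),len(q),len(Q))
print(q.min(0),q.max(0))
m=bluemask(T,(345,175,60,42));b=W[(m>0)&(dt>0)];
print("tote blue",b.mean(0),b.min(0),b.max(0)); print("perp height",np.percentile((b-c)@nn,[1,10,50,90,99]))
for n,I,ro in(("top",T,(340,160,90,115)),("side",Sd,(260,150,140,110))):
    x,y,w,h=ro; cv2.imwrite(f"pics/{n}c.png",cv2.resize(I[y:y+h,x:x+w],None,fx=5,fy=5,interpolation=cv2.INTER_CUBIC))
np.savez("stand.npz",c=c,n=nn)
E
```

```text
packed rough [[0.59348431 0.23285035 0.062     ]
 [0.61489781 0.15949642 0.062     ]]
['top'] (array([ 0.58688956,  0.22660368, -1.16102951]), np.float64(3.2104626830969543))
['side'] (array([ 0.59270462,  0.22956435, -1.14155417]), np.float64(0.03974348060497715))Traceback (most recent call last):
  File "<stdin>", line 9, in <module>
  File "fit.py", line 30, in fitpose
    k=len(p0); b=minimize(c,np.zeros(k),method="Nelder-Mead",options=dict(initial_simplex=np.r_[np.zeros((1,k)),np.eye(k)],maxiter=250))
                 ~~~~~~~~^^^^^^^^^^^^^^^^^^^^^^^^^^^^^^^^^^^^^^^^^^^^^^^^^^^^^^^^^^^^^^^^^^^^^^^^^^^^^^^^^^^^^^^^^^^^^^^^^^^^^^^^^^^^^^^
    res = _minimize_neldermead(fun, x0, args, callback, bounds=bounds,
                               **options)
    fxr = func(xr)
    fx = function(np.copy(x), *(wrapper_args + args))
  File "fit.py", line 28, in c
    x,y,w,h=rois[n]; e+=np.abs(render(n,R,t,rois[n])-m[y:y+h,x:x+w]).sum()/m.sum()
                               ~~~~~~^^^^^^^^^^^^^^^
  File "fit.py", line 20, in render
    uv=(proj(n,p@R.T+t)-[x,y]+.5)*S
        ~~~~^^^^^^^^^^^
  File "h.py", line 15, in proj
    K,D,T=cam(n); return cv2.projectPoints(np.array(P,float).reshape(-1,3),cv2.Rodrigues(T[:3,:3])[0],T[:3,3],K,D)[0].reshape(-1,2)
          ~~~^^^
  File "h.py", line 4, in cam
    c=eyes.camera_info(n); return np.array(c["K"],float),np.array(c["D"],float),np.array(c["world_to_cam"],float)
ValueError: time passes only in moves, steps and waits
```

```bash
sed -i 's/^def cam(n):/import functools\n@functools.cache\ndef cam(n):/' h.py; sed -i 's/np.ones((3,3))/np.ones((k,k))/; s/def bluemask(im,roi)/def bluemask(im,roi,k=3)/' fit.py
cat > m.py <<'E'
from fit import *
T=cv2.imread("pics/top0.png");Sd=cv2.imread("pics/side0.png");dt=np.load("top0.npy");ds=np.load("side0.npy")
W=full("top",dt)
rois={"top":(185,180,75,55),"side":(190,300,70,95)}
ms={"top":bluemask(T,rois["top"],9),"side":bluemask(Sd,rois["side"])}
for use in(["top"],["side"],["top","side"]):
    print(use,fitpose({n:ms[n] for n in use},rois,[.5927,.2295,-1.1415],flat,[.006,.006,.05]))
x,y,w,h=(345,165,80,110)
P=W[y:y+h,x:x+w].reshape(-1,3);C=T[y:y+h,x:x+w].reshape(-1,3).astype(int)
Q=P[(C.min(1)>150)&(P[:,2]>.03)]
best=None;rg=np.random.default_rng(0)
for i in range(400):
    s=Q[rg.choice(len(Q),3)];nn=np.cross(s[1]-s[0],s[2]-s[0]);nn/=np.linalg.norm(nn)+1e-12
    k=np.abs((Q-s[0])@nn)<.002
    if best is None or k.sum()>best.sum():best=k
q=Q[best];c=q.mean(0);nn=np.linalg.svd(q-c)[2][2];nn*=np.sign(nn[2])
print("plate",c,nn,np.degrees(np.arccos(nn[2])),"uphill yaw",np.arctan2(-nn[1],-nn[0]),len(q),len(Q))
m=bluemask(T,(345,175,60,42),5);b=W[(m>0)&(dt>0)]
print("tote blue",b.mean(0),b.min(0),b.max(0)); print("perp height",np.percentile((b-c)@nn,[1,10,50,90,99]))
f=cv2.minAreaRect(np.argwhere(m)[:,::-1].astype(np.float32)); print(f)
for n in("top","side"):
    pass
x,y,w,h=(340,160,90,115);A=cv2.resize(T[y:y+h,x:x+w],None,fx=4,fy=4,interpolation=cv2.INTER_CUBIC)
x,y,w,h=(260,150,100,115);B=cv2.resize(Sd[y:y+h,x:x+w],None,fx=4,fy=4,interpolation=cv2.INTER_CUBIC)
cv2.imwrite("pics/c1.png",np.hstack([A,B]))
np.savez("stand.npz",c=c,n=nn)
E
python3 m.py
```

```text
['top'] (array([ 0.5961658 ,  0.23164999, -1.1373601 ]), np.float64(0.8660839160839161))
['side'] (array([ 0.59274218,  0.22956994, -1.1426023 ]), np.float64(0.039781315324007076))
['top', 'side'] (array([ 0.59319772,  0.22946686, -1.1432432 ]), np.float64(0.916929634500078))
plate [ 0.55599205 -0.31954846  0.11382891] [-0.05534042  0.47973532  0.87566629] 28.87607036044034 uphill yaw -1.455947808842849 1077 3650
tote blue [ 0.62589616 -0.25863713  0.11268748] [ 0.57894573 -0.32603253  0.05269104] [ 0.66144969 -0.18617889  0.19530349]
perp height [-6.20520927e-03 -6.80017410e-05  1.64089941e-02  5.99622366e-02
  6.85199604e-02]
((372.067138671875, 197.54698181152344), (21.839021682739258, 44.54697036743164), 79.99201965332031)
```

View pics/c1.png

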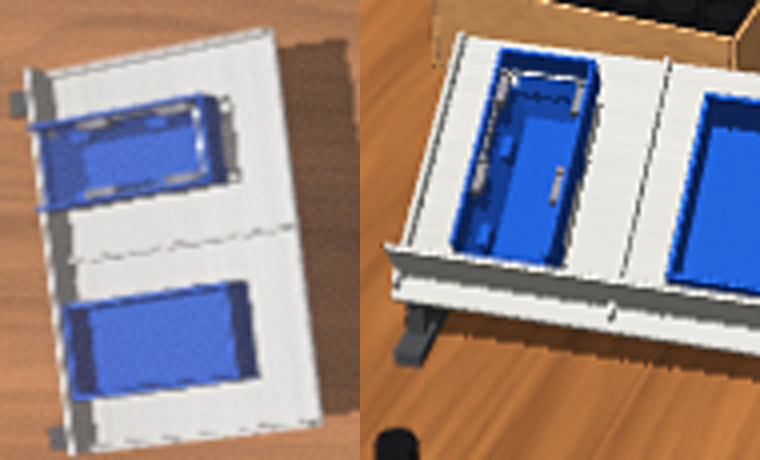

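```bash
cat > m2.py <<'E'
from fit import *
T=cv2.imread("pics/top0.png");Sd=cv2.imread("pics/side0.png");z=np.load("stand.npz");c,nn=z["c"],z["n"]
rois={"top":(345,175,60,42),"side":(275,153,40,51)}
ms={"top":bluemask(T,rois["top"],5),"side":bluemask(Sd,rois["side"],7)}
print({n:m.sum() for n,m in ms.items()})
b=lambda p:(Ro.from_euler("z",p[2]).as_matrix()@Ro.from_euler("y",np.pi/6).as_matrix(),np.array([p[0],p[1],p[3]]))
z0=lambda x,y:c[2]-((x-c[0])*nn[0]+(y-c[1])*nn[1])/nn[2]
p0=[.613,-.275,np.pi-1.456,z0(.613,-.275)]
for use in(["top"],["side"],["top","side"]):
    p,e=fitpose({n:ms[n] for n in use},rois,p0,b,[.01,.01,.05,.01]); print(use,p,e,"planez",z0(*p[:2]))
    R,t=b(p); print(" grip",R@[0,0,.048]+t,"front",R@[.075,0,.035]+t)
h=cv2.cvtColor(T,cv2.COLOR_BGR2HSV)[185:228,190:255]; 
x,y,w,hh=(185,180,75,55); m=bluemask(T,(x,y,w,hh),9)
A=T.copy(); A[m>0]=(0,255,0)
np.savetxt("/dev/stdout",m[y:y+hh:3,x:x+w:3],fmt="%d",delimiter="")
print(at_z("top",[[513,251]],.05))
for n in("tote_grip","tote_front"):
  pass
E
python3 m2.py
```

```text
{'top': np.uint64(939), 'side': np.uint64(1033)}
['top'] [ 0.64230861 -0.28555518  1.71048106 -0.02631148] 0.05113909248470421 planez 0.10066067420927133
 grip [ 0.63896706 -0.26178894  0.01525774] front [ 0.63082875 -0.20390636 -0.03350059]
['side'] [ 0.62501281 -0.27960541  1.70993564  0.09383855] 0.02541996469449348 planez 0.0963080216673885
 grip [ 0.62168423 -0.25583735  0.13540777] front [ 0.61357749 -0.19795034  0.08664944]
['top', 'side'] [ 0.62433449 -0.27690257  1.70283179  0.09503635] 0.16189588714318126 planez 0.09478439948692796
 grip [ 0.62117484 -0.25311147  0.13660557] front [ 0.61347952 -0.19516833  0.08784723]
[[ 0.47260204 -0.72157203  0.05      ]]
```

```bash
python3 -m pendant '[{"claw":1,"dx":20,"dy":10,"dz":60,"twist":0.1},{"claw":1,"dx":422,"dy":337.5,"dz":60,"twist":1.38},{"claw":1,"dx":422,"dy":337.5,"dz":60,"twist":1.38},{"claw":1,"dx":422,"dy":337.5,"dz":60,"twist":1.38},{"claw":1,"dx":422,"dy":337.5,"dz":60,"twist":1.38},{"claw":1,"dx":422,"dy":337.5,"dz":60,"twist":1.38},{"claw":1,"dx":422,"dy":337.5,"dz":60,"twist":1.38},{"claw":1,"dx":422,"dy":337.5,"dz":60,"twist":1.38}]'
```

```text
clock: 1.7
tool_pos: [0.4881, -0.3629, 0.2947]
eef_rot: [0.738, 0.674, -0.0, 0.0]
contact_force: [1.1, 0.4, 0.2]
opening: 1.002
finger_force: 0.0
```

```bash
python3 -m pendant '[{"claw":1,"dx":125,"dy":100,"dz":0,"twist":0.2},{"claw":1,"dx":125,"dy":100,"dz":0,"twist":0.2},{"claw":1,"dx":125,"dy":100,"dz":0,"twist":0.2},{"claw":1,"dx":125,"dy":100,"dz":0,"twist":0.2},{"claw":1,"dx":125,"dy":100,"dz":-50,"twist":0.2},{"claw":1,"dx":125,"dy":100,"dz":-50,"twist":0.2},{"claw":1,"dx":125,"dy":100,"dz":-50,"twist":0.2}]'
```

```text
clock: 2.4
tool_pos: [0.6106, -0.2651, 0.244]
eef_rot: [0.67, 0.743, -0.001, -0.001]
contact_force: [0.1, 1.0, 0.8]
opening: 1.002
finger_force: 0.0
```

```bash
python3 -m pendant '[{"claw":1,"dx":10.5,"dy":10.5,"dz":-20,"twist":0.032},{"claw":1,"dx":10.5,"dy":10.5,"dz":-60,"twist":0.032},{"claw":1,"dx":10.5,"dy":10.5,"dz":-90,"twist":0.032},{"claw":1,"dx":10.5,"dy":10.5,"dz":-112,"twist":0.032},{"claw":1,"dx":10.5,"dy":10.5,"dz":-125,"twist":0.032},{"claw":1,"dx":10.5,"dy":10.5,"dz":-125,"twist":0.032},{"claw":1,"dx":10.5,"dy":10.5,"dz":-125,"twist":0.032}]'
python3 - <<'E'
from h import *
im,d=eyes.snapshot("side"); cv2.imwrite("pics/s1.png",cv2.resize(im[100:260,230:430],None,fx=4,fy=4)[:600])
E
```

```text
clock: 3.1
tool_pos: [0.6234, -0.2536, 0.1206]
eef_rot: [0.657, 0.754, 0.001, 0.001]
contact_force: [-0.2, 0.5, 0.1]
opening: 1.0
finger_force: 0.0
```

View pics/s1.png

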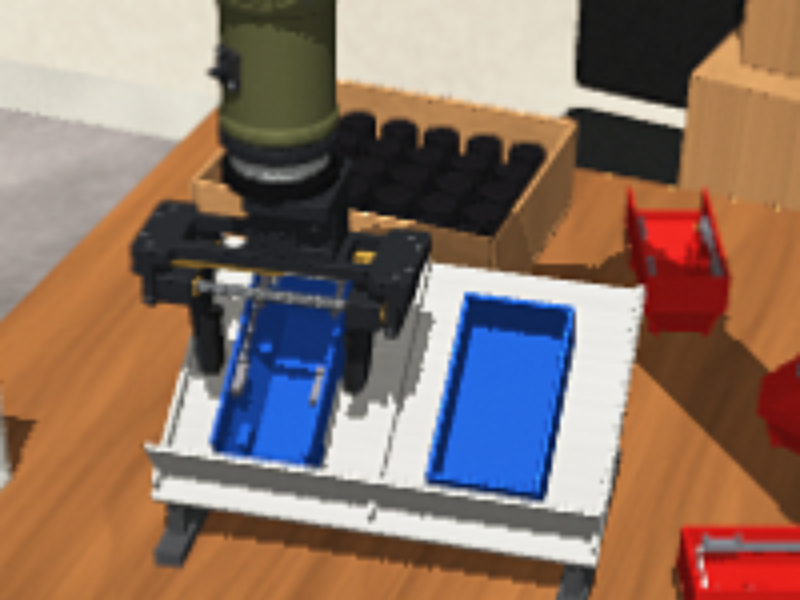

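The picture shows the fingers straddling the footed tote in its lane (finger columns about 205 and 358), clear of the divider and the plain bin. I'll close and lift.

```bash
python3 -m pendant '[{"claw":0.75},{"claw":0.7},{"claw":0.6},{"claw":0.6},{"claw":0.6},{"claw":0.6}]' 20; python3 -m pendant '[{"claw":0.6},{"claw":0.6,"dz":5},{"claw":0.6,"dz":15},{"claw":0.6,"dz":30},{"claw":0.6,"dz":50},{"claw":0.6,"dz":75},{"claw":0.6,"dz":100},{"claw":0.6,"dz":100}]'
python3 - <<'E'
from h import *
im,d=eyes.snapshot("side"); cv2.imwrite("pics/s2.png",cv2.resize(im[70:230,230:430],None,fx=4,fy=4)[:600])
E
```

```text
validation failed for argument at $[0]...
validation failed for argument at $[0]...
```

View pics/s2.png

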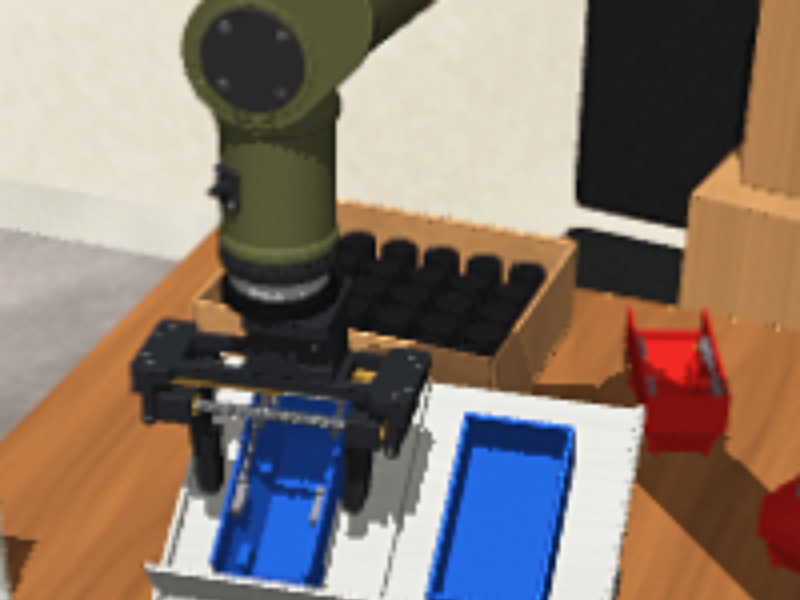

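The rows were refused because every field is required; nothing moved in the picture.

```bash
python3 -m pendant '[{"claw":0.6,"dx":0,"dy":0,"dz":0,"twist":0},{"claw":0.6,"dx":0,"dy":0,"dz":0,"twist":0},{"claw":0.6,"dx":0,"dy":0,"dz":0,"twist":0},{"claw":0.6,"dx":0,"dy":0,"dz":0,"twist":0},{"claw":0.6,"dx":0,"dy":0,"dz":0,"twist":0}]' 20; python3 -m pendant '[{"claw":0.6,"dx":0,"dy":0,"dz":0,"twist":0},{"claw":0.6,"dx":0,"dy":0,"dz":5,"twist":0},{"claw":0.6,"dx":0,"dy":0,"dz":15,"twist":0},{"claw":0.6,"dx":0,"dy":0,"dz":30,"twist":0},{"claw":0.6,"dx":0,"dy":0,"dz":55,"twist":0},{"claw":0.6,"dx":0,"dy":0,"dz":85,"twist":0},{"claw":0.6,"dx":0,"dy":0,"dz":110,"twist":0},{"claw":0.6,"dx":0,"dy":0,"dz":110,"twist":0}]'
python3 - <<'E'
from h import *
im,d=eyes.snapshot("side"); cv2.imwrite("pics/s3.png",cv2.resize(im[50:210,230:430],None,fx=4,fy=4)[:600])
E
```

```text
clock: 3.7
tool_pos: [0.6221, -0.2537, 0.1199]
eef_rot: [0.657, 0.753, -0.0, -0.0]
contact_force: [-3.5, -0.3, 5.2]
opening: 0.77
finger_force: 20.0
clock: 4.5
tool_pos: [0.6253, -0.2537, 0.2346]
eef_rot: [0.658, 0.753, 0.002, 0.004]
contact_force: [-0.7, -0.3, -1.6]
opening: 0.769
finger_force: 20.0
```

View pics/s3.png

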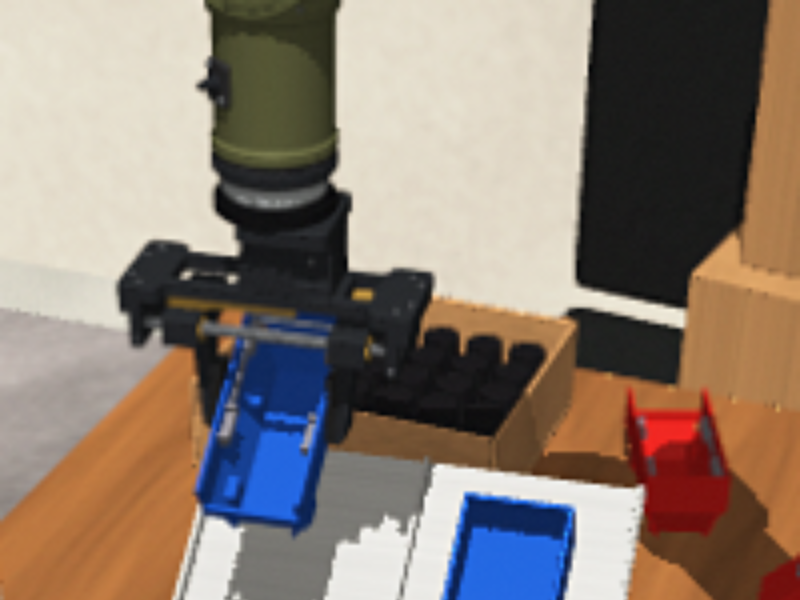

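The tote is held, still tilted about 30° (front low at (255,510) in the crop) and clear of the stand. I'll level it on free table near (0.45, 0.13), already turned to the stacking heading.

```bash
python3 -m pendant '[{"claw":0.6,"dx":-12,"dy":25,"dz":0,"twist":0.05},{"claw":0.6,"dx":-30,"dy":66,"dz":0,"twist":0.1},{"claw":0.6,"dx":-50,"dy":110,"dz":0,"twist":0.15},{"claw":0.6,"dx":-70,"dy":154,"dz":0,"twist":0.2},{"claw":0.6,"dx":-90,"dy":198,"dz":0,"twist":0.25},{"claw":0.6,"dx":-110,"dy":242,"dz":0,"twist":0.293},{"claw":0.6,"dx":-130,"dy":286,"dz":0,"twist":0.293},{"claw":0.6,"dx":-150,"dy":330,"dz":0,"twist":0.293}]' 20
```

```text
clock: 5.35
tool_pos: [0.4706, 0.0776, 0.2286]
eef_rot: [0.541, 0.841, -0.0, -0.001]
contact_force: [0.6, 1.0, -1.7]
opening: 0.769
finger_force: 20.0
```

```bash
python3 -m pendant '[{"claw":0.6,"dx":-20,"dy":40,"dz":0,"twist":0},{"claw":0.6,"dx":-25,"dy":54,"dz":-20,"twist":0},{"claw":0.6,"dx":-25,"dy":54,"dz":-60,"twist":0},{"claw":0.6,"dx":-25,"dy":54,"dz":-105,"twist":0},{"claw":0.6,"dx":-25,"dy":54,"dz":-140,"twist":0},{"claw":0.6,"dx":-25,"dy":54,"dz":-165,"twist":0},{"claw":0.6,"dx":-25,"dy":54,"dz":-173,"twist":0},{"claw":0.6,"dx":-25,"dy":54,"dz":-173,"twist":0}]' 20
```

```text
clock: 6.15
tool_pos: [0.4466, 0.129, 0.0553]
eef_rot: [0.541, 0.841, -0.002, -0.0]
contact_force: [-0.6, -0.9, -1.9]
opening: 0.774
finger_force: 20.0
```

```bash
python3 -m pendant '[{"claw":0.6,"dx":0,"dy":0,"dz":-4,"twist":0},{"claw":0.6,"dx":0,"dy":0,"dz":-8,"twist":0},{"claw":0.6,"dx":0,"dy":0,"dz":-11,"twist":0},{"claw":0.6,"dx":0,"dy":0,"dz":-14,"twist":0},{"claw":0.6,"dx":0,"dy":0,"dz":-17,"twist":0},{"claw":0.6,"dx":0,"dy":0,"dz":-20,"twist":0},{"claw":0.6,"dx":0,"dy":0,"dz":-22,"twist":0},{"claw":0.6,"dx":0,"dy":0,"dz":-22,"twist":0}]' 8
python3 - <<'E'
from h import *
im,d=eyes.snapshot("side"); cv2.imwrite("pics/s4.png",cv2.resize(im[230:390,210:410],None,fx=4,fy=4)[:600])
E
```

```text
clock: 6.95
tool_pos: [0.4471, 0.1308, 0.034]
eef_rot: [0.54, 0.842, 0.0, -0.0]
contact_force: [0.7, -0.4, -0.8]
opening: 0.769
finger_force: 8.0
```

View pics/s4.png

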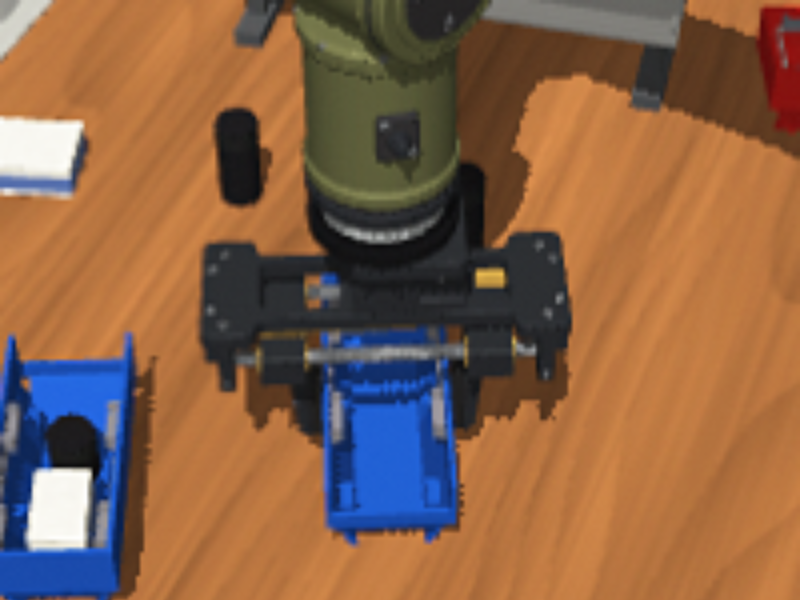

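Crop shows the held tote nearly level over the table, with its front feet around (350,535) and (430,532). Lowering a little further for full contact.

```bash
python3 -m pendant '[{"claw":0.6,"dx":0,"dy":0,"dz":-2,"twist":0},{"claw":0.6,"dx":0,"dy":0,"dz":-4,"twist":0},{"claw":0.6,"dx":0,"dy":0,"dz":-5,"twist":0},{"claw":0.6,"dx":0,"dy":0,"dz":-5,"twist":0}]' 5;  python3 -m pendant '[{"claw":0.85,"dx":0,"dy":0,"dz":0,"twist":0},{"claw":0.85,"dx":0,"dy":0,"dz":0,"twist":0},{"claw":0.85,"dx":0,"dy":0,"dz":0,"twist":0},{"claw":0.6,"dx":0,"dy":0,"dz":0,"twist":0},{"claw":0.6,"dx":0,"dy":0,"dz":0,"twist":0},{"claw":0.6,"dx":0,"dy":0,"dz":0,"twist":0},{"claw":0.6,"dx":0,"dy":0,"dz":0,"twist":0}]' 15
```

```text
clock: 7.4
tool_pos: [0.4472, 0.1307, 0.0296]
eef_rot: [0.54, 0.842, 0.0, 0.0]
contact_force: [-0.4, 0.3, 4.0]
opening: 0.774
finger_force: 5.0
clock: 8.1
tool_pos: [0.4473, 0.1304, 0.0293]
eef_rot: [0.54, 0.841, 0.0, -0.0]
contact_force: [0.7, 0.7, -1.8]
opening: 0.768
finger_force: 15.0
```

```bash
cat > m3.py <<'E'
from fit import *
im,d=eyes.snapshot("side"); cv2.imwrite("pics/side5.png",im)
rp=(190,300,70,95)
p,e=fitpose({"side":bluemask(im,rp)},{"side":rp},[.5927,.2295,-1.1425],flat,[.006,.006,.05]); print("packed",p,e)
rh=(280,318,55,60)
s=r.get_state(); q=s["eef_rot"]; yaw=2*np.arctan2(q[1],q[0])-np.pi/2+np.pi/2
print(s["tool_pos"],yaw)
for yy in(False,True):
    b=(lambda p:flat([p[0],p[1],p[2]])) if yy else (lambda p:flat([p[0],p[1],yaw]))
    p0=list(s["tool_pos"][:2])+([yaw] if yy else [])
    h,e2=fitpose({"side":bluemask(im,rh)},{"side":rh},p0,b,[.006,.006,.05][:len(p0)]); print("held",h,e2)
    dd=h[:2]-s["tool_pos"][:2]; ax=np.array([np.cos(yaw),np.sin(yaw)]); ay=np.array([-ax[1],ax[0]])
    print(" along",dd@ax,"across",dd@ay)
x,y,w,h=195,305,60,75
cv2.imwrite("pics/p1.png",cv2.resize(im[y:y+h,x:x+w],None,fx=8,fy=8,interpolation=cv2.INTER_CUBIC))
E
python3 m3.py
```

```text
packed [ 0.59268366  0.22956654 -1.14092701] 0.03967559996971762
[0.44728286 0.13047472 0.02929831] 1.9999038843086658
held [0.44947886 0.12416085] 0.12798311064838913
 along -0.006655103491435632 across 0.0006300459432470201
held [0.44933551 0.12443649 1.99990665] 0.12749146856382668
 along -0.006344813611296297 across 0.000645710785037998
```

View pics/p1.png

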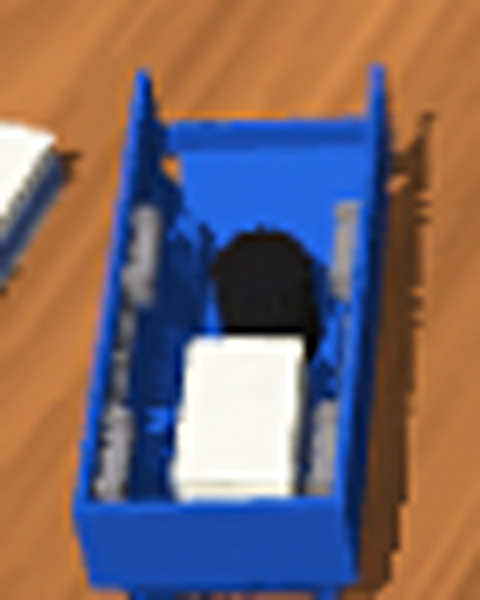

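Run:
```python
from h import *
px=np.array([[345,203],[148,205],[325,402],[118,402],[342,297],[140,305]])/8+[195,305]-.44
for z in(.058,.054):
    w=at_z("side",px,z); d=w[:,:2]-[.59268,.22957]; ya=-1.1415; ax=np.array([np.cos(ya),np.sin(ya)])
    print(z,np.round(1000*d@ax-[32.5,32.5,-35.5,-35.5,7.5,7.5],1),np.round(1000*d@[-ax[1],ax[0]],1))
```

```text
0.058 [ -5.1  -3.8  -4.2  -2.4 -12.6 -13.4] [-27.   26.3 -26.3  27.1 -28.4  24.8]
0.054 [ -1.6  -0.3  -1.    0.8  -9.3 -10.1] [-26.3  27.2 -25.7  28.1 -27.7  25.7]
```

The crop of the packed tote shows grey saddles on both walls (far pair around rows 205–300, near pair 400–490), so the frame sits about 4 mm towards the tote's back. I'll lift and move over it, then re-measure before lowering.

```bash
python3 -m pendant '[{"claw":0.6,"dx":0,"dy":0,"dz":10,"twist":0},{"claw":0.6,"dx":0,"dy":0,"dz":35,"twist":0},{"claw":0.6,"dx":0,"dy":0,"dz":70,"twist":0},{"claw":0.6,"dx":10,"dy":8,"dz":95,"twist":0},{"claw":0.6,"dx":40,"dy":30,"dz":100,"twist":0},{"claw":0.6,"dx":75,"dy":58,"dz":100,"twist":0},{"claw":0.6,"dx":110,"dy":85,"dz":100,"twist":0},{"claw":0.6,"dx":135,"dy":104,"dz":100,"twist":0}]' 20;  python3 -m pendant '[{"claw":0.6,"dx":6.5,"dy":5,"dz":0,"twist":0},{"claw":0.6,"dx":6.5,"dy":5,"dz":0,"twist":0},{"claw":0.6,"dx":6.5,"dy":5,"dz":0,"twist":0}]' 20
python3 - <<'E'
from fit import *
im,d=eyes.snapshot("side"); cv2.imwrite("pics/side6.png",im)
s=r.get_state(); q=s["eef_rot"]; yaw=2*np.arctan2(q[1],q[0]); tp=s["tool_pos"]; print(tp,yaw,s["contact_force"],q)
x,y,w,h=160,240,140,150
cv2.imwrite("pics/p2.png",cv2.resize(im[y:y+h,x:x+w],None,fx=4,fy=4,interpolation=cv2.INTER_CUBIC))
c=np.array([.00215,-.00617,-.0293])+tp; R=Ro.from_euler("z",yaw).as_matrix()
print(proj("side",np.array([[.075,.034,.04],[.075,-.034,.04],[.075,.034,.062],[-.075,.034,.062],[0,.034,.062]])@R.T+c)-[x,y])
E
```

```text
clock: 8.95
tool_pos: [0.5841, 0.2359, 0.1294]
eef_rot: [0.541, 0.841, 0.001, -0.0]
contact_force: [0.0, 0.2, -2.6]
opening: 0.769
finger_force: 20.0
clock: 9.25
tool_pos: [0.5873, 0.2379, 0.1287]
eef_rot: [0.54, 0.841, -0.002, -0.0]
contact_force: [-0.4, -0.6, -2.2]
opening: 0.772
finger_force: 20.0
[0.58733314 0.23774339 0.12888199] 1.9998286965763132 [ 0.20105522 -0.60341487 -1.94392492] [ 5.40373699e-01  8.41423648e-01 -1.56664721e-03 -2.36371198e-04]
[[ 74.31138752 103.88583037]
 [ 38.40154553 104.82627008]
 [ 73.04204847  96.30019179]
 [ 78.53311331  40.65749201]
 [ 75.90861029  66.91219831]]
```

View pics/p2.png

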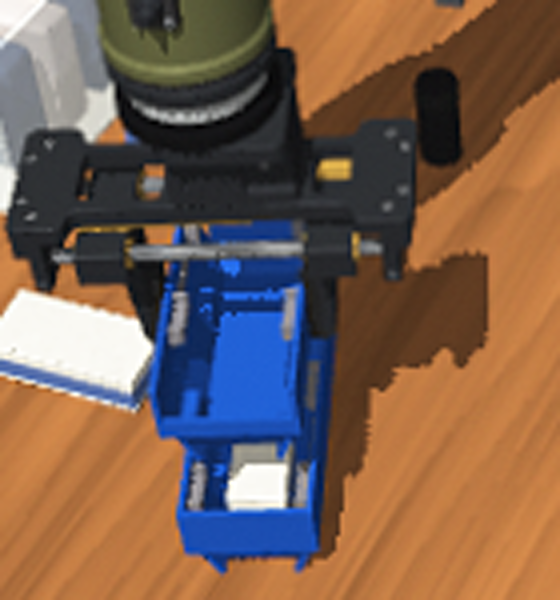

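Held tote appears level and parallel above the packed one (front corners about (160,418) and (298,415), as predicted). Small correction, then lower to just above the rim.

```bash
python3 -m pendant '[{"claw":0.6,"dx":1.5,"dy":1.6,"dz":-8,"twist":0},{"claw":0.6,"dx":1.5,"dy":1.6,"dz":-18,"twist":0},{"claw":0.6,"dx":1.5,"dy":1.6,"dz":-28,"twist":0},{"claw":0.6,"dx":1.5,"dy":1.6,"dz":-33,"twist":0},{"claw":0.6,"dx":1.5,"dy":1.6,"dz":-33,"twist":0},{"claw":0.6,"dx":1.5,"dy":1.6,"dz":-33,"twist":0}]' 20
python3 - <<'E'
from h import *
p=[];f=[]
for i in range(5):
    eyes.snapshot("side"); s=r.get_state(); p.append(s["tool_pos"]); f.append(s["contact_force"])
p=np.array(p); q=s["eef_rot"]; print(p.mean(0),p.std(0),np.mean(f,0),2*np.arctan2(q[1],q[0]))
d=p.mean(0)[:2]-[.58886,.23938]; ax=np.array([np.cos(2.),np.sin(2.)]); print("along",d@ax,"across",d@[-ax[1],ax[0]])
E
```

```text
clock: 9.9
tool_pos: [0.5903, 0.2411, 0.0962]
eef_rot: [0.54, 0.841, 0.0, -0.0]
contact_force: [0.1, -0.7, -1.5]
opening: 0.77
finger_force: 20.0
[0.59054674 0.2412084  0.09673428] [4.36277480e-05 5.35756944e-05 1.01477414e-04] [ 0.30431487  0.24820847 -1.79103704] 1.999732667493023
along 0.0009606264405459576 across -0.0022946342540092757
```

```bash
cat > st.py <<'E'
from h import *
p=[];f=[]
for i in range(3):
    eyes.snapshot("side"); s=r.get_state(); p.append(s["tool_pos"]); f.append(s["contact_force"])
p=np.mean(p,0); q=s["eef_rot"]; d=(p[:2]-[.58886,.23938])*1000; ax=np.array([np.cos(2.),np.sin(2.)])
print(s["clock"],"pos",np.round(p*1000,2),"along",(d@ax).round(2),"across",(d@[-ax[1],ax[0]]).round(2),"F",np.round(np.mean(f,0),2),"M",np.round(s["moment"],3),"yaw",2*np.arctan2(q[1],q[0]))
E
python3 -m pendant '[{"claw":0.6,"dx":-1.7,"dy":-1.8,"dz":0,"twist":0},{"claw":0.6,"dx":-1.7,"dy":-1.8,"dz":0,"twist":0},{"claw":0.6,"dx":-1.7,"dy":-1.8,"dz":0,"twist":0}]' 20 >/dev/null; python3 st.py
```

```text
10.6 pos [588.64 239.19  96.42] along -0.08 across 0.28 F [-0.03 -0.2  -1.47] M [-0.003 -0.151 -0.022] yaw 1.999799630674128
```

```bash
python3 -m pendant '[{"claw":0.6,"dx":0,"dy":0,"dz":-2,"twist":0},{"claw":0.6,"dx":0,"dy":0,"dz":-4,"twist":0},{"claw":0.6,"dx":0,"dy":0,"dz":-5.5,"twist":0},{"claw":0.6,"dx":0,"dy":0,"dz":-7,"twist":0},{"claw":0.6,"dx":0,"dy":0,"dz":-7,"twist":0}]' 20 ; python3 st.py
```

```text
clock: 11.1
tool_pos: [0.5884, 0.2391, 0.0891]
eef_rot: [0.54, 0.841, -0.0, -0.0]
contact_force: [-0.2, 0.3, -1.7]
opening: 0.773
finger_force: 20.0
11.25 pos [588.62 239.22  89.33] along -0.04 across 0.29 F [ 0.53  0.29 -2.32] M [-0.024 -0.118 -0.012] yaw 1.9998490356289045
```

```bash
python3 -m pendant '[{"claw":0.6,"dx":0,"dy":0,"dz":-1,"twist":0},{"claw":0.6,"dx":0,"dy":0,"dz":-2,"twist":0},{"claw":0.6,"dx":0,"dy":0,"dz":-2.8,"twist":0},{"claw":0.6,"dx":0,"dy":0,"dz":-2.8,"twist":0}]' 20 ; python3 st.py
```

```text
clock: 11.65
tool_pos: [0.5885, 0.2391, 0.0864]
eef_rot: [0.54, 0.841, -0.0, -0.0]
contact_force: [-0.1, 0.4, -2.6]
opening: 0.771
finger_force: 20.0
11.8 pos [588.6  239.2   86.54] along -0.06 across 0.31 F [ 0.38  0.39 -1.9 ] M [-0.014 -0.134 -0.065] yaw 1.9998069216161942
```

```bash
python3 -m pendant '[{"claw":0.6,"dx":0,"dy":0,"dz":-0.7,"twist":0},{"claw":0.6,"dx":0,"dy":0,"dz":-1.4,"twist":0},{"claw":0.6,"dx":0,"dy":0,"dz":-1.4,"twist":0}]' 20 ; python3 st.py
```

```text
clock: 12.1
tool_pos: [0.5887, 0.2391, 0.0851]
eef_rot: [0.54, 0.841, -0.0, 0.0]
contact_force: [0.7, -1.0, -1.9]
opening: 0.773
finger_force: 20.0
12.25 pos [588.69 239.11  85.19] along -0.17 across 0.27 F [ 0.13 -0.56 -1.93] M [-0.108 -0.146 -0.035] yaw 1.9997099476347098
```

Feet are already below cheek height with no contact, so they're in the pockets. Continuing gently to the saddle floor.

```bash
python3 -m pendant '[{"claw":0.6,"dx":0,"dy":0,"dz":-0.6,"twist":0},{"claw":0.6,"dx":0,"dy":0,"dz":-1.2,"twist":0},{"claw":0.6,"dx":0,"dy":0,"dz":-1.8,"twist":0},{"claw":0.6,"dx":0,"dy":0,"dz":-1.8,"twist":0}]' 20 ; python3 st.py
```

```text
clock: 12.65
tool_pos: [0.589, 0.2388, 0.0836]
eef_rot: [0.541, 0.841, 0.0, 0.0]
contact_force: [0.3, -1.7, 1.0]
opening: 0.771
finger_force: 20.0
12.8 pos [588.97 238.85  83.53] along -0.52 across 0.12 F [ 0.71 -1.34  0.73] M [-0.327 -0.236  0.014] yaw 1.9994714066801262
```

```bash
python3 -m pendant '[{"claw":0.6,"dx":0,"dy":-0.3,"dz":-0.4,"twist":0},{"claw":0.6,"dx":0,"dy":-0.3,"dz":-0.7,"twist":0},{"claw":0.6,"dx":0,"dy":-0.3,"dz":-0.7,"twist":0}]' 10 ; python3 st.py
```

```text
clock: 13.1
tool_pos: [0.589, 0.2389, 0.0834]
eef_rot: [0.54, 0.841, 0.0, 0.0]
contact_force: [0.1, -2.4, 5.4]
opening: 0.77
finger_force: 10.0
13.25 pos [588.93 238.9   83.37] along -0.47 across 0.14 F [ 0.22 -2.34  5.48] M [-0.479 -0.051 -0.004] yaw 1.9995797040948662
```

```bash
python3 -m pendant '[{"claw":0.6,"dx":0,"dy":0,"dz":0,"twist":0},{"claw":0.6,"dx":0,"dy":0,"dz":0,"twist":0},{"claw":0.6,"dx":0,"dy":0,"dz":0,"twist":0}]' 3 ; python3 st.py; python3 -m pendant '[{"claw":0.8,"dx":0,"dy":0,"dz":0,"twist":0},{"claw":0.85,"dx":0,"dy":0,"dz":0,"twist":0},{"claw":0.9,"dx":0,"dy":0,"dz":0,"twist":0},{"claw":0.95,"dx":0,"dy":0,"dz":0,"twist":0},{"claw":1,"dx":0,"dy":0,"dz":0,"twist":0},{"claw":1,"dx":0,"dy":0,"dz":0,"twist":0}]'; python3 st.py
```

```text
clock: 13.55
tool_pos: [0.5888, 0.2391, 0.0829]
eef_rot: [0.54, 0.841, 0.0, 0.0]
contact_force: [0.5, -1.6, 5.2]
opening: 0.77
finger_force: 3.0
13.7 pos [588.82 239.15  82.84] along -0.2 across 0.13 F [ 1.1  -1.55  4.07] M [-0.337 -0.293  0.002] yaw 1.999869826881634
clock: 14.3
tool_pos: [0.5886, 0.239, 0.0826]
eef_rot: [0.54, 0.841, 0.0, -0.0]
contact_force: [-0.6, -0.8, -0.5]
opening: 0.996
finger_force: 0.0
14.45 pos [588.61 238.92  82.67] along -0.31 across 0.42 F [ 0.08 -0.28  0.47] M [-0.066 -0.059 -0.044] yaw 1.9997490677222218
```

Released. Raise straight up, move aside, and check.

```bash
python3 -m pendant '[{"claw":1,"dx":0,"dy":0,"dz":5,"twist":0},{"claw":1,"dx":0,"dy":0,"dz":20,"twist":0},{"claw":1,"dx":0,"dy":0,"dz":50,"twist":0},{"claw":1,"dx":0,"dy":0,"dz":90,"twist":0},{"claw":1,"dx":-20,"dy":-40,"dz":130,"twist":0},{"claw":1,"dx":-40,"dy":-80,"dz":150,"twist":0},{"claw":1,"dx":-60,"dy":-120,"dz":150,"twist":0},{"claw":1,"dx":-80,"dy":-160,"dz":150,"twist":0}]';python3 -m pendant '[{"claw":1,"dx":-40,"dy":-40,"dz":0,"twist":0},{"claw":1,"dx":-60,"dy":-80,"dz":0,"twist":0},{"claw":1,"dx":-60,"dy":-120,"dz":0,"twist":0},{"claw":1,"dx":-60,"dy":-120,"dz":0,"twist":0}]'
python3 - <<'E'
from fit import *
im,d=eyes.snapshot("side"); cv2.imwrite("pics/side7.png",im)
x,y,w,h=180,280,90,110
cv2.imwrite("pics/f.png",cv2.resize(im[y:y+h,x:x+w],None,fx=5,fy=5,interpolation=cv2.INTER_CUBIC))
W=full("side",d)
P=W[y:y+h,x:x+w].reshape(-1,3);C=im[y:y+h,x:x+w].reshape(-1,3).astype(int)
# rim heights of upper tote in its own frame
c=np.array([.59101,.23321]);ax=np.array([np.cos(2.),np.sin(2.)]);u=(P[:,:2]-c)@ax;v=(P[:,:2]-c)@[-ax[1],ax[0]]
for a,b in((-75,-45),(-45,-15),(-15,15),(15,45),(45,73)):
    for s in(1,-1):
        k=(u*1000>a)&(u*1000<b)&(np.abs(v*1000-s*32)<5)&(P[:,2]>.09); print(a,b,s,k.sum(),np.round(1000*np.percentile(P[k,2],[90,98]),1) if k.any() else "")
# joint silhouette: packed fit (below)+upper with free x,y,z,pitch
roi=(180,285,90,105);m=bluemask(im,roi)
import fit
base=fit.parts
lo=flat([.5927,.22957,-1.1412])
def cost(p):
    a=render("side",*lo,roi);R=Ro.from_euler("z",p[2]).as_matrix()@Ro.from_euler("y",p[4]).as_matrix()
    b=render("side",R,np.array([p[0],p[1],p[3]]),roi);x,y,w,h=roi
    return np.abs(np.maximum(a,b)-m[y:y+h,x:x+w]).sum()/m.sum()
sc=np.array([.004,.004,.03,.004,.03]);p0=np.array([.591,.2332,2.,.054,0])
b=minimize(lambda q:cost(p0+q*sc),np.zeros(5),method="Nelder-Mead",options=dict(initial_simplex=np.r_[np.zeros((1,5)),np.eye(5)],maxiter=300))
print(p0+b.x*sc,b.fun,cost(p0))
E
```

```text
clock: 15.25
tool_pos: [0.5085, 0.0776, 0.2351]
eef_rot: [0.54, 0.841, 0.001, 0.002]
contact_force: [1.3, -0.5, -0.4]
opening: 0.998
finger_force: 0.0
clock: 15.65
tool_pos: [0.4473, -0.0477, 0.2333]
eef_rot: [0.545, 0.839, -0.002, 0.001]
contact_force: [0.4, -0.3, 0.6]
opening: 1.003
finger_force: 0.0
-75 -45 1 57 [117.6 118.1]
-75 -45 -1 45 [117.4 117.9]
-45 -15 1 48 [117.4 118.3]
-45 -15 -1 51 [116.7 118.3]
-15 15 1 51 [117.3 118.8]
-15 15 -1 50 [117.  118.1]
15 45 1 58 [117.  118.2]
15 45 -1 55 [116.1 118.4]
45 73 1 43 [117.  118.2]
45 73 -1 54 [117.8 119.2]
[ 0.59048264  0.23381974  2.01132658  0.05476667 -0.01120588] 0.04664851355887948 0.048304673803573436
```

View pics/f.png

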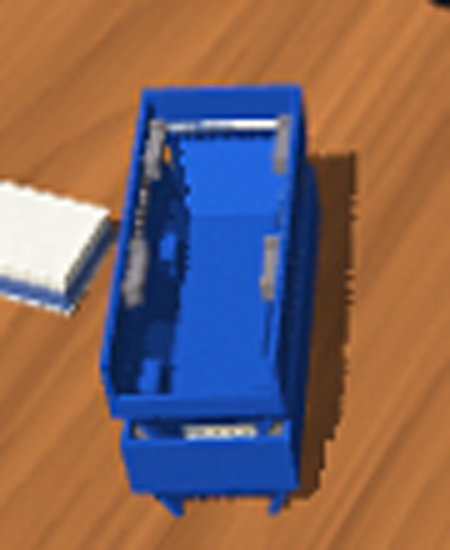

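The upper tote sits level and turned end for end, with its front at about (200,405) over the packed tote's back wall. Its rim reads 117–119 mm all round (116 expected when seated, 120 if it were on a cheek), which agrees with the set-down height from the arm.

```bash
python3 -c "
from plant import r
print(r.finish_job())"
```

```text
the job is handed in; nothing more can be done
None
```

The empty tote is stacked level and end for end on the packed tote, all four feet appear to be down in the saddles going by set-down height and depth readings, it was released gently, and the job is handed in at about 16 s.

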